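# Build up the shaft set on the assembly post

## Task

Build up the shaft set on the upright assembly post: put the gear on first with its hub upwards, then the brass spacer, then the ball bearing, and last the knurled cap, so that each part is threaded over the post and lies flat on the one below. Let go of everything, and leave the V block and the roll of tape where they are.

Things in the scene. Friction and masses are not known exactly. Their poses are not given: they have to be found in the camera images.
- assembly_post: The fixed assembly post: a grey round base, 70 mm diameter and 10 mm thick, with an upright steel post of 16 mm diameter in its middle. The post's top is 64 mm above the table; its last 6 mm taper to 6 mm diameter. Origin on the post's axis at the underside of the base (table level), z up. The first part rests on the base's top at z = 10 mm.
- gear_mid (a point): Loose steel spur gear, lying with its hub up: toothed disc 56 mm across and 8 mm thick, on it a plain round hub of 30 mm diameter, 10 mm tall (18 mm in all). A 21 mm hole goes right through. 0.13 to 0.25 kg. The point lies on its axis, 9 mm above its underside; z up along the axis.
- spacer_mid (a point): Loose plain brass spacer, a short tube of 28 mm outside diameter, 16 mm tall, with a 21 mm hole right through; 0.04 to 0.09 kg. The point lies on its axis half-way up, 8 mm above its underside; z along the axis.
- bearing_mid (a point): Loose ball bearing, a flat steel ring with a black seal between its two races, 47 mm outside diameter, 12 mm thick, with a 21 mm hole right through; 0.08 to 0.17 kg. The point lies on its axis half-way up, 6 mm above its underside; z along the axis.
- cap_mid (a point): Loose aluminium cap, a knurled round knob of 33 mm diameter, 22 mm tall, closed and flat on top; from below it has a blind hole, 21 mm wide and 12 mm deep, that drops over the top of the post. It stands closed end up. 0.05 to 0.12 kg. The point lies on its axis half-way up, 11 mm above its underside; z up along the axis.
- v_block: Bystander: loose steel V block, 50 x 44 mm and 32 mm tall, with a V groove on top. Origin at the centre of its underside. To be left alone.
- tape_roll: Bystander: loose roll of black electrical tape lying flat, 58 mm diameter, 19 mm tall, at the right-hand side of the work. Origin at the centre of its underside. To be left alone.
Things that resemble listed ones, but are neither listed nor needed, are in the scene too. Of the things that look like the part that bears spacer_mid, the middle-sized one is meant.

How it is judged:
By the outcome, as a careful person would: the job done as asked, in the order asked, and still so for the second after the job is handed in, with the robot touching nothing.
It also fails if it takes over 118 s, if anything falls off the work surface, if the arm or the gripper's body presses on something with over 40 N, if the wrist force passes 120 N, or if a joint passes its speed limit or range.

## Robot

A 6-joint arm with a two-finger parallel gripper is mounted at the origin on a cart in front of the work surface, level with it; the furniture and walls round the work are solid. World frame = base frame: x ahead of the robot, y to its left, z up, the work surface at z = 0. Lengths are in m, angles in rad, forces in N, time in s.
With the tool pointing down it reaches from about 0.275 to 0.725 m from the base axis. Payload 15.9 kg.
Tool frame: the origin (TCP) lies at the very end of the fingers, on their centre line; the grasp point (between the pads) lies 19 mm behind it; z points along the fingers, y is the line along which they close (so a half turn about z gives the same grasp; the last joint's range is limited). The gripper opens to 85 mm and grips with 20 to 120 N. Pads are 22 mm wide; open, the fingers measure 114 mm over their backs; the gripper's body (76 mm by 85 mm) begins 54 mm behind the grasp point. The pads swing forward as they close: fully open they stand 13 mm farther back than shut.
Start: joints at [1.271, 0.213, -0.034, 1.323, 0, 1.571], TCP at [0.148, 0.478, 0.211] pointing down, gripper open.
Joint ranges: [-2.98, 2.98], [-0.74, 1.72], [-1.14, 1.35], [-2.1, 2.04], [-1.57, 1.44], [-3.14, 3.14]. Speed limits (rad/s): [1.89, 1.89, 2.39, 2.57, 3.14, 3.14].

## Interface

Orientations are given as a rotation vector (axis times angle).
In Python, from bench import manip, eyes, workorder gives the robot as it stands.
- The arm moves only by the shell command python3 -m creep 'ROWS' [FORCE]. ROWS is a JSON object of lists of equal length, an entry for each row: "dp": the shift along the tool's x, y, z in m, a list of three; "dr": the turn, a rotation vector about the tool's x, y, z in degrees, a list of three; "hand": the closure, from 0 (fully open) to 1 (shut). A call has 1 to 12 rows; each row is the pose to reach, as a shift and turn from the pose commanded when the call began, along the tool's axes at that moment; what a row does not reach only later rows make up. A row lasts 1/8 s, in which the tool goes at most 62.5 mm and 10.7 degrees, less where a joint would pass 70% of its speed; a pose out of reach is approached as far as the arm can. A call with a gripper value outside its range is refused whole. The fingers move at their own pace and stop on an object; FORCE is the grip in N (left out, the last holds). Time passes only in rows, so rows that repeat a pose let the fingers close. It gives the time, the measured TCP pose, the force, the opening and the grip force at its end, in the units of the state.
- manip.read_state(): the state, without advancing time (a new reading comes with each control period).
- eyes.camera(name): name is "scene" or "top"; returns the picture (420x560x3 uint8, red, green, blue); there is no depth.
- eyes.get_calibration(name): a dict with "mtx" (3x3 intrinsics, pixels), "rvec" (rotation vector, rad) and "tvec" (3), from world to camera coordinates, as OpenCV has them. Camera axes: x right, y down, z forward; pixel columns grow to the right and rows downward; lengths in m; the calibration is good to about 2 mm. A picture is of the moment at which its call begins. get_calibration takes no time and is no camera call.
- workorder.job_done(): hands the job in; it is judged then, once.
The state is a dict: "clock": time; "joints": joint angles; "qvel": joint speeds; "joint_torque": joint torques, N m; "position": TCP position; "eef_rot": TCP orientation; "ft_force": force on the tool from outside, world axes, zero at the start; "ft_torque": the same for the moment, N m; "finger_gap": opening from 0.0 (shut) to 1.0 (fully open); "grip_force": force on a finger pad.
Only numpy, scipy, OpenCV 4.12 (cv2) and the standard library are available. Lean on these libraries where they do the work, as an engineer would, in place of code of your own. Each camera call takes 0.05 s, during which the arm holds its last target. There are 200 camera calls.

## Working session

There is one attempt and no reset: what is moved stays moved. The work goes in short steps, Python scripts to look and compute and a shell command to move; the robot and the scene stay as the last step left them, time stands still between calls to the robot, and variables do not carry over. Pictures are saved under pics/ and viewed, at most 14 in all, crops included, and the job is handed in when it is done.

```bash
mkdir -p pics
cat > h.py <<'E'
import numpy as np, cv2
from bench import manip, eyes, workorder
from scipy.spatial.transform import Rotation as R
def snap(name,fn,crop=None,k=1):
    im=eyes.camera(name)[:,:,::-1]
    if crop: x0,y0,x1,y1=crop; im=im[y0:y1,x0:x1]
    cv2.imwrite(fn,cv2.resize(im,None,fx=k,fy=k,interpolation=cv2.INTER_CUBIC))
def w(name,u,v,z):
    c=eyes.get_calibration(name);M=np.array(c["mtx"]);Rm=cv2.Rodrigues(np.array(c["rvec"],float))[0];t=np.array(c["tvec"],float).ravel()
    d=Rm.T@np.linalg.inv(M)@[u,v,1];o=-Rm.T@t
    return o+d*(z-o[2])/d[2]
def px(name,p):
    c=eyes.get_calibration(name)
    return cv2.projectPoints(np.array([p],float),np.array(c["rvec"],float),np.array(c["tvec"],float),np.array(c["mtx"],float),None)[0].ravel()
E
python3 - <<'E'
from h import *
snap("top","pics/t0.png"); snap("scene","pics/s0.png")
s=manip.read_state();print({k:np.round(v,3) for k,v in s.items()})
for n in("top","scene"):
  c=eyes.get_calibration(n);Rm=cv2.Rodrigues(np.array(c["rvec"],float))[0];print(n,-Rm.T@np.array(c["tvec"]).ravel(),Rm[2])
print(R.from_rotvec(s["eef_rot"]).as_matrix().round(3))
E
```

```text
{'clock': np.float64(0.1), 'joints': array([ 1.271,  0.213, -0.035,  1.323, -0.   ,  1.571]), 'qvel': array([-0.   ,  0.   ,  0.003,  0.001, -0.001,  0.001]), 'joint_torque': array([-0.0000e+00, -6.8725e+01,  4.8781e+01,  1.2000e-02, -0.0000e+00,
       -0.0000e+00]), 'position': array([0.148, 0.477, 0.21 ]), 'eef_rot': array([-4.690e-01, -3.106e+00,  2.000e-03]), 'ft_force': array([-0.696, -0.072, -0.368]), 'ft_torque': array([ 0.04 ,  0.018, -0.022]), 'grip_force': np.float64(0.0), 'finger_gap': np.float64(0.996)}
top [ 0.30900801 -0.28152876  1.21353158] [ 0.17337015 -0.01654437 -0.98471776]
scene [-0.04305769  0.39169319  0.60506149] [ 0.52383146 -0.66017264 -0.53830538]
[[-0.955  0.295 -0.   ]
 [ 0.295  0.955 -0.001]
 [-0.    -0.001 -1.   ]]
```

View pics/t0.png

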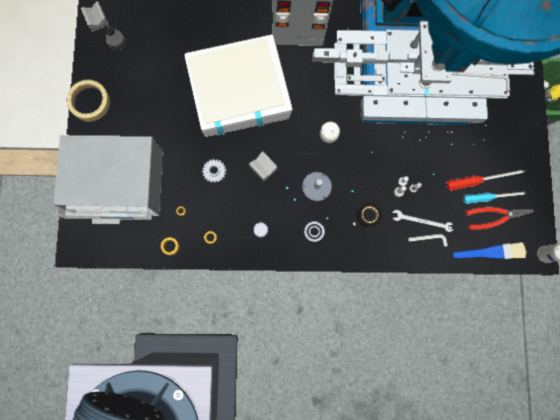

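View pics/s0.png

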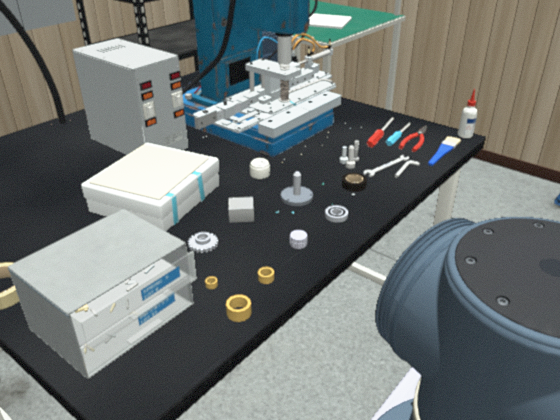

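The top view shows these candidates:
- **Spacers:** three brass rings at (170,246) large, (210,237) middle and (181,211) small. I choose the middle one.
- **Cap:** the silver knob at (260,230), or the white round thing at (330,132). I choose the first.
- **Bearing:** the ring at (314,232). The tape at (369,215) resembles it.
- **Other parts:** gear (213,171), post (317,186), V block (263,165).

I'll check these choices in close crops.

Run:
```python
from h import *
snap("top","pics/t1.png",(150,110,350,260),4)
snap("scene","pics/s1.png",(170,150,370,300),4)
```

```text
(no output)
```

View pics/t1.png

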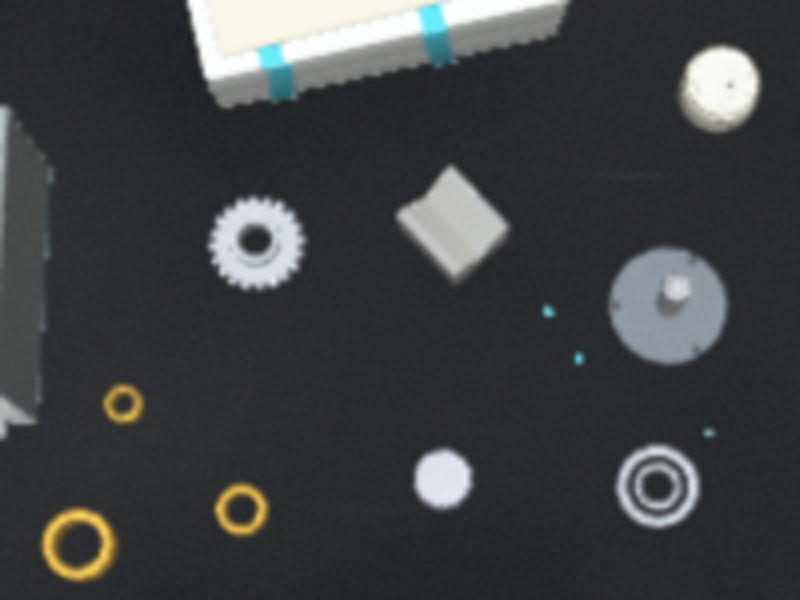

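View pics/s1.png

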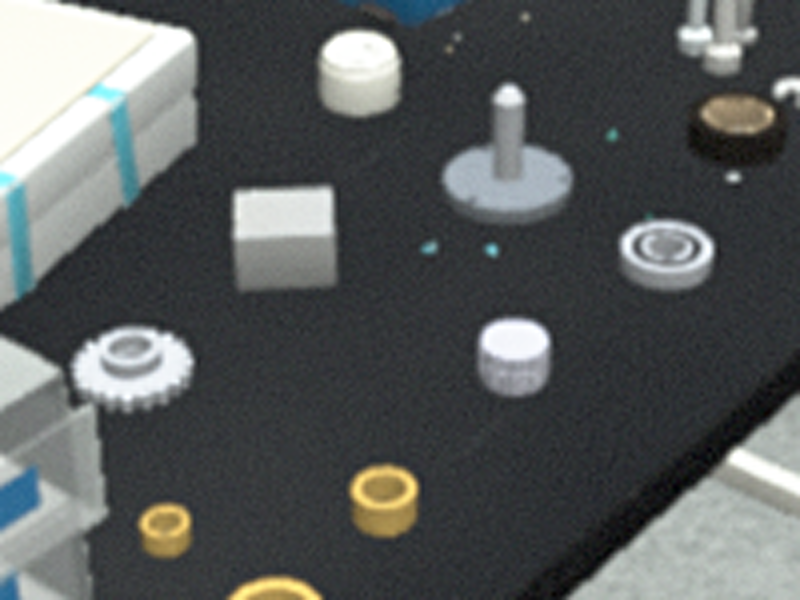

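The crops show the gear hub up, the cap closed end up, the bearing flat and the post clear of the other parts. Now I'll work out the positions from both views.

Run:
```python
from h import *
T=dict(gear=(257,243,.007),bearing=(657,486,.012),cap=(443,478,.022),spacer=(241,508,.016),base=(668,305,.010),tip=(678,287,.063),vblock=(453,224,.03),spL=(216,508,.016),spR=(267,508,.016),bigL=(42,545,.016),bigR=(116,545,.016),smL=(104,404,.012),smR=(142,404,.012),white=(722,85,.03),box=(225,100,0.0))
S=dict(gear=(131,361,.007),hubtop=(131,348,.018),bearing=(667,246,.012),cap=(514,336,.022),spacer=(385,487,.016),base=(508,180,.010),tip=(508,87,.064))
for k,(x,y,z) in T.items(): print('T',k,w("top",150+(x+.5)/4-.5,110+(y+.5)/4-.5,z).round(4)[:2])
for k,(x,y,z) in S.items(): print('S',k,w("scene",170+(x+.5)/4-.5,150+(y+.5)/4-.5,z).round(4)[:2])
```

```text
T gear [ 0.6011 -0.1498]
T bearing [ 0.4581 -0.3898]
T cap [ 0.4593 -0.2643]
T spacer [ 0.4405 -0.1472]
T base [ 0.5672 -0.3963]
T tip [ 0.5664 -0.397 ]
T vblock [ 0.6093 -0.2673]
T spL [ 0.4403 -0.1327]
T spR [ 0.4408 -0.1623]
T bigL [ 0.417  -0.0331]
T bigR [ 0.4178 -0.0757]
T smL [ 0.501  -0.0641]
T smR [ 0.5014 -0.0863]
T white [ 0.6982 -0.4266]
T box [ 0.692  -0.1263]
S gear [ 0.6055 -0.1523]
S hubtop [ 0.6013 -0.1496]
S bearing [ 0.4599 -0.3916]
S cap [ 0.4628 -0.2671]
S spacer [ 0.4414 -0.1486]
S base [ 0.5665 -0.3947]
S tip [ 0.5707 -0.3991]
```

The two views agree to a few mm, and the middle spacer measures about 29 mm against the 28 mm given. First move: rise, align the tool with the world axes and go above the gear.

```bash
python3 -m creep '{"dp":[[0,0,-0.04],[-0.05,-0.04,-0.05],[-0.1,-0.08,-0.05],[-0.155,-0.116,-0.05],[-0.206,-0.155,-0.05],[-0.257,-0.194,-0.05],[-0.31,-0.232,-0.05],[-0.36,-0.27,-0.05],[-0.412,-0.31,-0.05],[-0.464,-0.349,-0.05],[-0.515,-0.387,-0.05],[-0.567,-0.426,-0.05]],"dr":[[0,0,0],[0,0,-4],[0,0,-8],[0,0,-12],[0,0,-17.2],[0,0,-17.2],[0,0,-17.2],[0,0,-17.2],[0,0,-17.2],[0,0,-17.2],[0,0,-17.2],[0,0,-17.2]],"hand":[0,0,0,0.5,0.5,0.5,0.5,0.5,0.5,0.5,0.5,0.5]}' 40; python3 -c "
from h import *
s=manip.read_state();print(s['joints'].round(3),s['position'].round(4),R.from_rotvec(s['eef_rot']).as_matrix().round(3),s['finger_gap'])"
```

```text
clock: 1.7
position: [0.5511, -0.0805, 0.2608]
eef_rot: [-0.0, 3.141, 0.0]
ft_force: [1.2, 1.4, 0.5]
finger_gap: 0.498
grip_force: 0.0
[-0.145  0.335  0.253  1.489  0.    -0.145] [ 0.5511 -0.0805  0.2608] [[-1. -0.  0.]
 [-0.  1.  0.]
 [-0.  0. -1.]] 0.49843439292613734
```

```bash
python3 -m creep '{"dp":[[-0.038,-0.053,0],[-0.038,-0.053,0.06],[-0.038,-0.053,0.12],[-0.038,-0.053,0.18],[-0.038,-0.053,0.21],[-0.038,-0.053,0.21],[-0.038,-0.053,0.21]],"dr":[[0,0,0],[0,0,0],[0,0,0],[0,0,0],[0,0,0],[0,0,0],[0,0,0]],"hand":[0.5,0.5,0.5,0.5,0.5,0.5,0.5]}'; python3 -c "
from h import *
im=eyes.camera('scene');im2=eyes.camera('top')
a=cv2.resize(im[140:290,140:340],None,fx=2,fy=2,interpolation=2);b=cv2.resize(im2[100:250,130:330],None,fx=2,fy=2,interpolation=2)
cv2.imwrite('pics/g1.png',np.hstack([a,b])[:,:,::-1])
s=manip.read_state();print(s['position'].round(4))"
```

```text
clock: 2.58
position: [0.5892, -0.1316, 0.0525]
eef_rot: [-0.001, 3.14, -0.001]
ft_force: [0.6, -0.9, 0.5]
finger_gap: 0.496
grip_force: 0.0
[ 0.5895 -0.1317  0.0528]
```

View pics/g1.png

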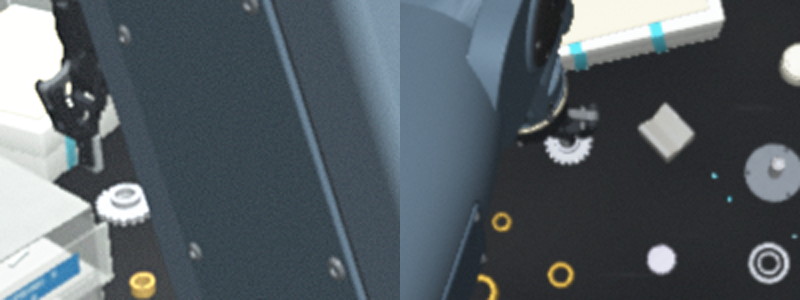

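The gripper is above the gear, short by about 13 mm in x and 18 mm in y. I'll correct that and go down.

```bash
python3 -m creep '{"dp":[[-0.0125,-0.0183,0],[-0.0125,-0.0183,0.015],[-0.0125,-0.0183,0.03],[-0.0125,-0.0183,0.038],[-0.0125,-0.0183,0.042],[-0.0125,-0.0183,0.042]],"dr":[[0,0,0],[0,0,0],[0,0,0],[0,0,0],[0,0,0],[0,0,0]],"hand":[0.5,0.5,0.5,0.5,0.5,0.5]}'; python3 -c "
from h import *
s=manip.read_state();print(s['position'].round(4))
snap('scene','pics/g2.png',(140,170,240,270),5)"
```

```text
clock: 3.42
position: [0.6006, -0.1495, 0.0088]
eef_rot: [0.001, -3.141, -0.0]
ft_force: [-0.1, 0.2, 0.4]
finger_gap: 0.499
grip_force: 0.0
[ 0.6006 -0.1495  0.0088]
```

View pics/g2.png

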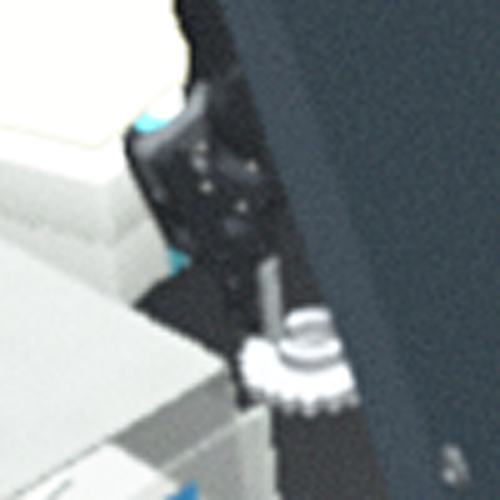

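The left pad stands just beside the hub, with its tip above the disc and no contact. I'll close on the hub.

```bash
python3 -m creep '{"dp":[[0,0,0.001],[0,0,0.001],[0,0,0.001],[0,0,0.001],[0,0,0.001],[0,0,0.001]],"dr":[[0,0,0],[0,0,0],[0,0,0],[0,0,0],[0,0,0],[0,0,0]],"hand":[0.6,0.7,0.75,0.75,0.75,0.75]}' 50
```

```text
clock: 4.22
position: [0.6008, -0.1497, 0.0079]
eef_rot: [-0.001, 3.142, 0.0]
ft_force: [-0.5, -0.1, -0.5]
finger_gap: 0.25
grip_force: 0.0
```

```bash
python3 -c "
from h import *
snap('scene','pics/g3.png',(140,170,240,270),5)
for d in (-.03,0,.03): print([(px('scene',(0.601,-0.15+d,z))-[140,170])*5 for z in (0.008,.018)])
"
```

```text
[array([372.00288995, 319.10060302]), array([370.12107439, 297.91400229])]
[array([315.39267765, 354.30004361]), array([313.17258007, 332.88582435])]
[array([256.53243052, 390.89852448]), array([253.94831294, 369.25518857])]
```

View pics/g3.png

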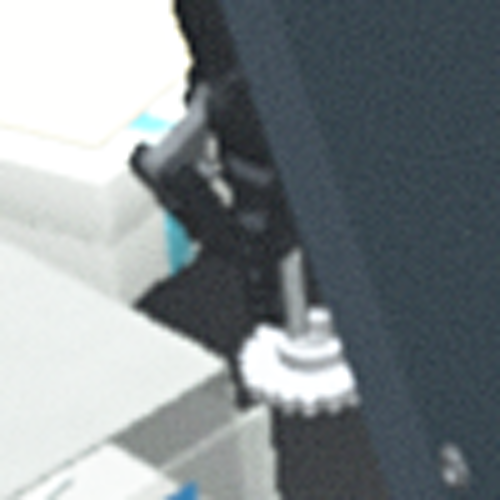

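The fingers closed just above the hub, so the tips stand higher than the TCP suggests when partly open. I'll reopen and go lower while watching the force.

```bash
python3 -m creep '{"dp":[[0,0,0],[0,0,0],[0,0,0],[0,0,0.003],[0,0,0.006],[0,0,0.008],[0,0,0.008]],"dr":[[0,0,0],[0,0,0],[0,0,0],[0,0,0],[0,0,0],[0,0,0],[0,0,0]],"hand":[0.5,0.5,0.5,0.5,0.5,0.5,0.5]}' 50; python3 -c "
from h import *
snap('scene','pics/g4.png',(140,170,240,270),5)"
```

```text
clock: 5.15
position: [0.6006, -0.1497, -0.0003]
eef_rot: [0.001, -3.141, -0.0]
ft_force: [-0.9, 0.6, -0.7]
finger_gap: 0.499
grip_force: 0.0
```

View pics/g4.png

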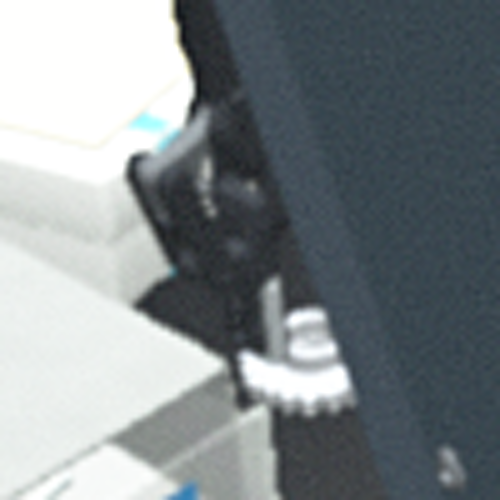

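```bash
python3 -m creep '{"dp":[[0,0,0],[0,0,0],[0,0,0],[0,0,0],[0,0,0]],"dr":[[0,0,0],[0,0,0],[0,0,0],[0,0,0],[0,0,0]],"hand":[0.6,0.7,0.75,0.75,0.75]}' 50
```

```text
clock: 5.82
position: [0.6008, -0.1497, -0.0001]
eef_rot: [0.001, -3.142, -0.0]
ft_force: [-1.0, 0.1, 0.1]
finger_gap: 0.252
grip_force: 0.0
```

```bash
python3 -m creep '{"dp":[[0,0,0],[0,0,0],[0,0,0],[0,0,0],[0,0,0]],"dr":[[0,0,0],[0,0,0],[0,0,0],[0,0,0],[0,0,0]],"hand":[0.85,0.95,1,1,1]}' 30;  python3 -c "
from h import *
im=eyes.camera('scene');im2=eyes.camera('top')
a=cv2.resize(im[180:260,150:230],None,fx=5,fy=5,interpolation=2);b=cv2.resize(im2[125:205,175:255],None,fx=5,fy=5,interpolation=2)
cv2.imwrite('pics/g5.png',np.hstack([a,b])[:,:,::-1])"
```

```text
clock: 6.45
position: [0.6008, -0.1497, -0.0001]
eef_rot: [0.001, -3.142, -0.0]
ft_force: [-0.5, 0.9, -0.2]
finger_gap: 0.004
grip_force: 0.0
```

View pics/g5.png

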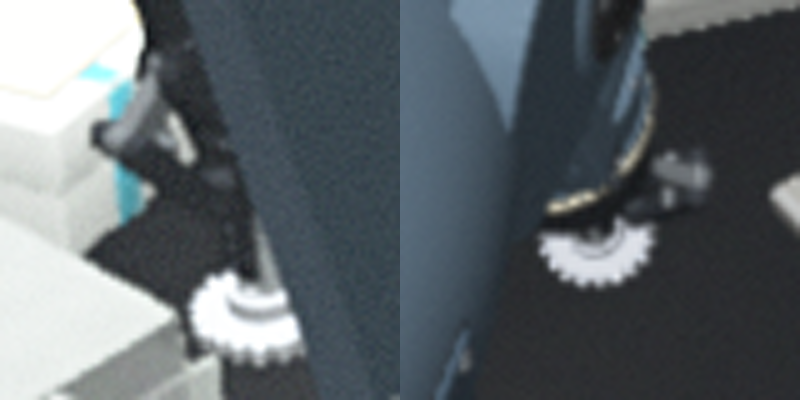

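```bash
python3 - <<'E'
from h import *
for z in (0,.01,.018,.025): print(z, w('scene',150+265/5,180+290/5,z).round(4), w('scene',150+265/5,180+282/5,z).round(4))
for p in ((.601,-.15,0),(.601,-.15,.02),(.601,-.15,.09)): print(px('scene',p),px('top',p))
print(manip.read_state()['joints'].round(4), manip.read_state()['joint_torque'].round(2))
E
python3 -m creep '{"dp":[[0,0,-0.03],[0,0,-0.05],[0,0,-0.05]],"dr":[[0,0,0],[0,0,0],[0,0,0]],"hand":[1,1,1]}';  python3 -c "
from h import *
print(manip.read_state()['position'].round(4))
im=eyes.camera('scene');im2=eyes.camera('top')
a=cv2.resize(im[160:240,150:230],None,fx=5,fy=5,interpolation=2);b=cv2.resize(im2[125:205,175:255],None,fx=5,fy=5,interpolation=2)
cv2.imwrite('pics/g6.png',np.hstack([a,b])[:,:,::-1])"
```

```text
0 [ 0.6167 -0.1637  0.    ] [ 0.6206 -0.1675  0.    ]
0.01 [ 0.6058 -0.1546  0.01  ] [ 0.6097 -0.1582  0.01  ]
0.018 [ 0.5971 -0.1472  0.018 ] [ 0.6009 -0.1508  0.018 ]
0.025 [ 0.5894 -0.1408  0.025 ] [ 0.5932 -0.1444  0.025 ]
[203.43037907 244.25375809] [214.2601061  171.11437548]
[202.54514411 235.71511736] [213.41791271 169.12268568]
[199.29243132 204.34068354] [210.24401932 161.61679554]
[-0.2442  0.5696 -0.0582  0.9431  0.     -0.2447] [  0.   -94.48  43.8    0.     0.    -0.  ]
clock: 6.92
position: [0.6019, -0.15, 0.0514]
eef_rot: [-0.001, 3.139, -0.001]
ft_force: [-0.1, -0.3, 0.4]
finger_gap: 0.001
grip_force: 0.0
[ 0.6019 -0.15    0.0514]
```

View pics/g6.png

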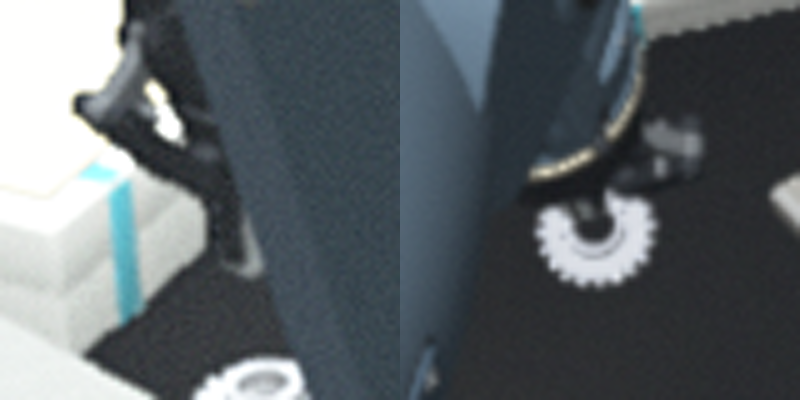

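```bash
python3 - <<'E'
from h import *
from scipy.optimize import least_squares
f=lambda p:np.r_[px('scene',p)-[199,215],px('top',p)-[214.6,168.5]]
r=least_squares(f,[.6,-.15,.06]);print(r.x,r.fun)
E
python3 -m creep '{"dp":[[0,0,0],[0,0,0],[0,0,0.02],[0,0,0.04],[0,0,0.05],[0,0,0.054],[0,0,0.056],[0,0,0.056]],"dr":[[0,0,0],[0,0,0],[0,0,0],[0,0,0],[0,0,0],[0,0,0],[0,0,0],[0,0,0]],"hand":[0.5,0.5,0.5,0.5,0.5,0.5,0.5,0.5]}' 50
```

```text
[ 0.59865318 -0.15189775  0.06533341] [ 3.1023838   0.67139206 -2.40135601 -3.12488486]
clock: 8.02
position: [0.6011, -0.1498, -0.0057]
eef_rot: [-0.001, 3.141, -0.0]
ft_force: [0.1, 0.3, -0.4]
finger_gap: 0.503
grip_force: 0.0
```

Triangulating the tip from both pictures puts it about 14 mm higher than the reported TCP, with x and y right. I'll close lower down.

```bash
python3 -m creep '{"dp":[[0,0,0.002],[0,0,0.002],[0,0,0.002],[0,0,0.002],[0,0,0.002]],"dr":[[0,0,0],[0,0,0],[0,0,0],[0,0,0],[0,0,0]],"hand":[0.6,0.7,0.75,0.75,0.75]}' 50
```

```text
clock: 8.65
position: [0.601, -0.1498, -0.0075]
eef_rot: [-0.001, 3.141, -0.0]
ft_force: [-1.6, 0.5, 5.7]
finger_gap: 0.309
grip_force: 48.8
```

The hub is gripped at 49 N, with the tips just touching the disc. I'll lift it and carry it over the post.

```bash
python3 -m creep '{"dp":[[0,0,-0.02],[0,0,-0.06],[0,0,-0.1],[0.007,-0.05,-0.1],[0.014,-0.1,-0.1],[0.021,-0.15,-0.1],[0.027,-0.195,-0.1],[0.031,-0.23,-0.1],[0.034,-0.2472,-0.1],[0.034,-0.2472,-0.1],[0.034,-0.2472,-0.1]],"dr":[[0,0,0],[0,0,0],[0,0,0],[0,0,0],[0,0,0],[0,0,0],[0,0,0],[0,0,0],[0,0,0],[0,0,0],[0,0,0]],"hand":[0.8,0.8,0.8,0.8,0.8,0.8,0.8,0.8,0.8,0.8,0.8]}' 80;  python3 -c "
from h import *
im=eyes.camera('scene');im2=eyes.camera('top')
a=cv2.resize(im[120:220,250:350],None,fx=4,fy=4,interpolation=2);b=cv2.resize(im2[130:230,260:360],None,fx=4,fy=4,interpolation=2)
cv2.imwrite('pics/g7.png',np.hstack([a,b])[:,:,::-1]);s=manip.read_state();print(s['position'].round(4),s['ft_force'])"
```

```text
clock: 10.02
position: [0.5672, -0.3958, 0.0919]
eef_rot: [0.002, -3.142, -0.001]
ft_force: [0.5, 0.3, -1.9]
finger_gap: 0.286
grip_force: 78.9
[ 0.5673 -0.3958  0.0921] [ 0.08871043  0.13919903 -1.53239331]
```

View pics/g7.png

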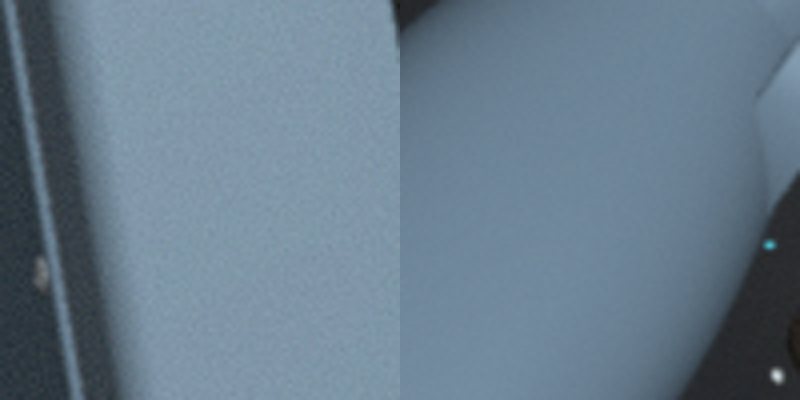

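Both views are blocked by the arm, but the force shows the gear's weight, so it is held. I'll lower it and check the force.

```bash
python3 -m creep '{"dp":[[0,-0.001,0.015],[0,-0.001,0.03],[0,-0.001,0.034],[0,-0.001,0.038],[0,-0.001,0.042],[0,-0.001,0.046],[0,-0.001,0.05],[0,-0.001,0.05]],"dr":[[0,0,0],[0,0,0],[0,0,0],[0,0,0],[0,0,0],[0,0,0],[0,0,0],[0,0,0]],"hand":[0.8,0.8,0.8,0.8,0.8,0.8,0.8,0.8]}'
```

```text
clock: 11.12
position: [0.5667, -0.3978, 0.0416]
eef_rot: [0.001, -3.141, -0.0]
ft_force: [0.1, 0.3, -0.9]
finger_gap: 0.283
grip_force: 78.9
```

```bash
python3 -m creep '{"dp":[[0,0,0.01],[0,0,0.02],[0,0,0.028],[0,0,0.033],[0,0,0.036],[0,0,0.038],[0,0,0.038]],"dr":[[0,0,0],[0,0,0],[0,0,0],[0,0,0],[0,0,0],[0,0,0],[0,0,0]],"hand":[0.8,0.8,0.8,0.8,0.8,0.8,0.8]}'
```

```text
clock: 12.0
position: [0.5669, -0.398, 0.004]
eef_rot: [-0.001, 3.142, -0.0]
ft_force: [-0.1, -0.7, -1.1]
finger_gap: 0.29
grip_force: 78.9
```

```bash
python3 -m creep '{"dp":[[0,0,0.0012],[0,0,0.0012],[0,0,0.0012],[0,0,0.0012],[0,0,0.0012],[0,0,-0.03],[0,0,-0.08],[0,0,-0.12],[0,0,-0.15]],"dr":[[0,0,0],[0,0,0],[0,0,0],[0,0,0],[0,0,0],[0,0,0],[0,0,0],[0,0,0],[0,0,0]],"hand":[0.8,0.8,0.6,0.5,0.5,0.5,0.5,0.5,0.5]}'
python3 - <<'E'
from h import *
print(manip.read_state()['position'].round(4))
E
```

```text
clock: 13.12
position: [0.5672, -0.3981, 0.1561]
eef_rot: [-0.001, 3.14, -0.002]
ft_force: [0.3, -0.2, -0.5]
finger_gap: 0.5
grip_force: 0.0
[ 0.5672 -0.3981  0.1561]
```

```bash
python3 -m creep '{"dp":[[0.025,0.05,0],[0.05,0.1,0],[0.076,0.15,0],[0.1,0.2,0],[0.12,0.24,0],[0.1264,0.2503,0.03],[0.1264,0.2503,0.09],[0.1264,0.2503,0.13],[0.1264,0.2503,0.13],[0.1264,0.2503,0.13]],"dr":[[0,0,0],[0,0,0],[0,0,0],[0,0,0],[0,0,0],[0,0,0],[0,0,0],[0,0,0],[0,0,0],[0,0,0]],"hand":[0.5,0.5,0.5,0.5,0.5,0.5,0.5,0.5,0.5,0.5]}' 50
python3 - <<'E'
from h import *
print(manip.read_state()['position'].round(4))
snap("top","pics/p1.png",(180,130,360,250),4)
E
```

```text
clock: 14.38
position: [0.4413, -0.148, 0.0255]
eef_rot: [-0.001, 3.14, -0.001]
ft_force: [-0.2, -0.7, 0.1]
finger_gap: 0.498
grip_force: 0.0
[ 0.4413 -0.148   0.0255]
```

View pics/p1.png

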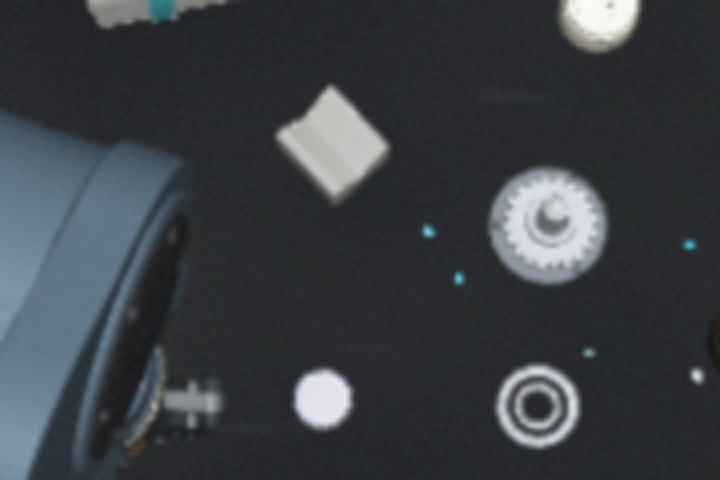

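The gear lies on the base at (549,223), threaded on the post. Now down to the spacer.

```bash
python3 -m creep '{"dp":[[0,0,0.015],[0,0,0.027],[0,0,0.033],[0,0,0.036],[0,0,0.037],[0,0,0.037],[0,0,0.037],[0,0,0.037],[0,0,0.037],[0,0,0.037]],"dr":[[0,0,0],[0,0,0],[0,0,0],[0,0,0],[0,0,0],[0,0,0],[0,0,0],[0,0,0],[0,0,0],[0,0,0]],"hand":[0.5,0.5,0.5,0.5,0.5,0.6,0.7,0.8,0.8,0.8]}' 50
```

```text
clock: 15.68
position: [0.4407, -0.1478, -0.0125]
eef_rot: [-0.001, 3.141, -0.0]
ft_force: [-2.4, 1.1, 8.7]
finger_gap: 0.295
grip_force: 48.6
```

The spacer is gripped at 28 mm. I'll carry it to the post.

```bash
python3 -m creep '{"dp":[[0,0,-0.02],[0,0,-0.06],[0,0,-0.1],[-0.025,-0.05,-0.1],[-0.05,-0.1,-0.1],[-0.075,-0.15,-0.1],[-0.1,-0.2,-0.1],[-0.12,-0.24,-0.1],[-0.1263,-0.2497,-0.1],[-0.1263,-0.2497,-0.1],[-0.1263,-0.2497,-0.1]],"dr":[[0,0,0],[0,0,0],[0,0,0],[0,0,0],[0,0,0],[0,0,0],[0,0,0],[0,0,0],[0,0,0],[0,0,0],[0,0,0]],"hand":[0.8,0.8,0.8,0.8,0.8,0.8,0.8,0.8,0.8,0.8,0.8]}' 60
```

```text
clock: 17.05
position: [0.5665, -0.3966, 0.0869]
eef_rot: [0.001, -3.141, -0.0]
ft_force: [-0.2, 0.2, -0.6]
finger_gap: 0.288
grip_force: 59.1
```

```bash
python3 -m creep '{"dp":[[0,0,0.015],[0,0,0.03],[0,0,0.034],[0,0,0.038],[0,0,0.042],[0,0,0.046],[0,0,0.05],[0,0,0.05]],"dr":[[0,0,0],[0,0,0],[0,0,0],[0,0,0],[0,0,0],[0,0,0],[0,0,0],[0,0,0]],"hand":[0.8,0.8,0.8,0.8,0.8,0.8,0.8,0.8]}'
```

```text
clock: 18.05
position: [0.5666, -0.3972, 0.0365]
eef_rot: [0.001, -3.141, -0.0]
ft_force: [0.1, -0.0, -0.0]
finger_gap: 0.284
grip_force: 59.1
```

```bash
python3 -m creep '{"dp":[[0,0,0.008],[0,0,0.014],[0,0,0.017],[0,0,0.019],[0,0,0.02],[0,0,0.02]],"dr":[[0,0,0],[0,0,0],[0,0,0],[0,0,0],[0,0,0],[0,0,0]],"hand":[0.8,0.8,0.8,0.8,0.8,0.8]}'
```

```text
clock: 18.8
position: [0.5668, -0.3974, 0.017]
eef_rot: [-0.001, 3.142, -0.0]
ft_force: [-0.1, -0.2, -1.2]
finger_gap: 0.283
grip_force: 59.1
```

```bash
python3 -m creep '{"dp":[[0,0,0.001],[0,0,0.001],[0,0,0.001],[0,0,0.001],[0,0,0.001],[0,0,-0.03],[0,0,-0.08],[0,0,-0.12],[0,0,-0.12]],"dr":[[0,0,0],[0,0,0],[0,0,0],[0,0,0],[0,0,0],[0,0,0],[0,0,0],[0,0,0],[0,0,0]],"hand":[0.8,0.8,0.6,0.5,0.5,0.5,0.5,0.2,0.2]}' 50
```

```text
clock: 19.92
position: [0.5683, -0.3984, 0.1406]
eef_rot: [-0.001, 3.137, -0.005]
ft_force: [0.2, -0.5, -0.9]
finger_gap: 0.801
grip_force: 0.0
```

```bash
python3 -m creep '{"dp":[[0.05,0.003,0],[0.1,0.0069,0],[0.108,0.0069,0],[0.108,0.0069,0.05],[0.108,0.0069,0.1],[0.108,0.0069,0.13],[0.108,0.0069,0.14],[0.108,0.0069,0.145],[0.108,0.0069,0.145]],"dr":[[0,0,0],[0,0,0],[0,0,0],[0,0,0],[0,0,0],[0,0,0],[0,0,0],[0,0,0],[0,0,0]],"hand":[0.2,0.2,0.2,0.2,0.2,0.2,0.2,0.2,0.2]}' 50
```

```text
clock: 21.05
position: [0.4594, -0.3909, -0.0073]
eef_rot: [-0.001, 3.141, -0.001]
ft_force: [0.4, -0.3, -0.0]
finger_gap: 0.804
grip_force: 0.0
```

```bash
python3 -m creep '{"dp":[[0.0005,0,0.002],[0.0005,0,0.004],[0.0005,0,0.004],[0.0005,0,0.004],[0.0005,0,0.004],[0.0005,0,0.004],[0.0005,0,0.004]],"dr":[[0,0,0],[0,0,0],[0,0,0],[0,0,0],[0,0,0],[0,0,0],[0,0,0]],"hand":[0.3,0.4,0.5,0.6,0.6,0.6,0.6]}' 50
```

```text
clock: 21.92
position: [0.4591, -0.3913, -0.0099]
eef_rot: [-0.001, 3.139, -0.003]
ft_force: [-5.3, 4.8, 26.3]
finger_gap: 0.409
grip_force: 38.2
```

```bash
python3 -m creep '{"dp":[[0,0,-0.002],[0,0,-0.004],[0,0,-0.01],[0,0,-0.01],[0,0,-0.01]],"dr":[[0,0,0],[0,0,0],[0,0,0],[0,0,0],[0,0,0]],"hand":[0.6,0.6,0.65,0.65,0.65]}' 50
python3 - <<'E'
from h import *
im=eyes.camera('scene');im2=eyes.camera('top')
a=cv2.resize(im[170:250,290:370],None,fx=5,fy=5,interpolation=2);b=cv2.resize(im2[190:270,270:350],None,fx=5,fy=5,interpolation=2)
cv2.imwrite('pics/b1.png',np.hstack([a,b])[:,:,::-1])
E
```

```text
clock: 22.55
position: [0.4582, -0.3905, -0.0022]
eef_rot: [0.001, -3.142, -0.0]
ft_force: [0.4, -0.2, -1.7]
finger_gap: 0.383
grip_force: 52.4
```

View pics/b1.png

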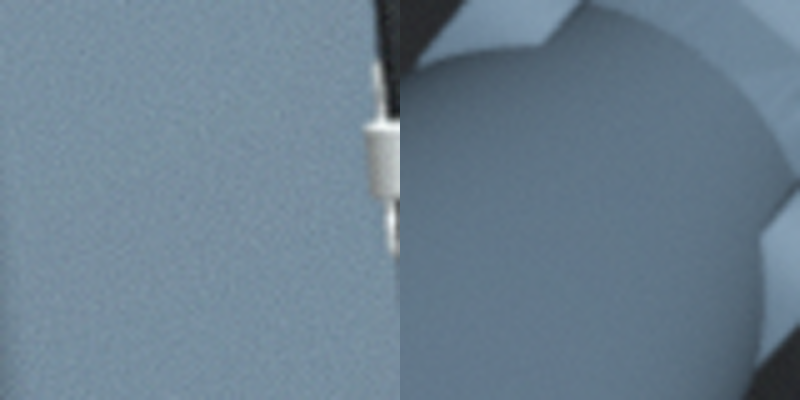

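The arm hides the bearing, and the gap of 0.38 is smaller than 47 mm should give (about 0.5). I'll set it down, regrasp and see where contact begins.

```bash
python3 -m creep '{"dp":[[0,0,0.004],[0,0,0.0065],[0,0,0.0065],[0,0,0.0065],[0,0,0.0065],[0,0,0.0065]],"dr":[[0,0,0],[0,0,0],[0,0,0],[0,0,0],[0,0,0],[0,0,0]],"hand":[0.65,0.65,0.5,0.3,0.2,0.2]}' 50; for h in 0.4 0.46; do :; done; python3 -m creep '{"dp":[[0,0,0],[0,0,0],[0,0,0]],"dr":[[0,0,0],[0,0,0],[0,0,0]],"hand":[0.35,0.42,0.42]}' 30;python3 -m creep '{"dp":[[0,0,0],[0,0,0]],"dr":[[0,0,0],[0,0,0]],"hand":[0.48,0.48]}' 30;python3 -m creep '{"dp":[[0,0,0],[0,0,0]],"dr":[[0,0,0],[0,0,0]],"hand":[0.54,0.54]}' 30
```

```text
clock: 23.4
position: [0.4583, -0.3905, -0.0085]
eef_rot: [-0.001, 3.141, -0.0]
ft_force: [0.4, 0.3, -0.8]
finger_gap: 0.797
grip_force: 0.0
clock: 23.78
position: [0.4583, -0.3905, -0.0086]
eef_rot: [0.001, -3.142, 0.0]
ft_force: [0.5, -0.0, -0.1]
finger_gap: 0.575
grip_force: 0.0
clock: 24.02
position: [0.4583, -0.3905, -0.0086]
eef_rot: [0.001, -3.142, -0.0]
ft_force: [0.7, 0.6, -0.5]
finger_gap: 0.519
grip_force: 0.0
clock: 24.28
position: [0.4583, -0.3905, -0.0086]
eef_rot: [-0.001, 3.142, -0.0]
ft_force: [0.3, -0.3, 0.5]
finger_gap: 0.463
grip_force: 0.0
```

There is no contact down to 39 mm, so the tips are still over the bearing's top. I'll open, go about 8 mm lower and close again.

```bash
python3 -m creep '{"dp":[[0,0,0],[0,0,0],[0,0,0],[0,0,0.003],[0,0,0.006],[0,0,0.0075],[0,0,0.0075]],"dr":[[0,0,0],[0,0,0],[0,0,0],[0,0,0],[0,0,0],[0,0,0],[0,0,0]],"hand":[0.4,0.25,0.25,0.25,0.25,0.25,0.25]}' 30; python3 -m creep '{"dp":[[0,0,0],[0,0,0],[0,0,0]],"dr":[[0,0,0],[0,0,0],[0,0,0]],"hand":[0.35,0.42,0.42]}' 30;python3 -m creep '{"dp":[[0,0,0],[0,0,0]],"dr":[[0,0,0],[0,0,0]],"hand":[0.48,0.48]}' 30;python3 -m creep '{"dp":[[0,0,0],[0,0,0]],"dr":[[0,0,0],[0,0,0]],"hand":[0.54,0.54]}' 30
```

```text
clock: 25.15
position: [0.4582, -0.3904, -0.0163]
eef_rot: [0.001, -3.141, -0.0]
ft_force: [0.1, -0.2, 0.4]
finger_gap: 0.751
grip_force: 0.0
clock: 25.52
position: [0.4584, -0.3906, -0.016]
eef_rot: [-0.001, 3.141, -0.0]
ft_force: [-0.3, -1.5, 1.0]
finger_gap: 0.58
grip_force: 0.4
clock: 25.78
position: [0.4584, -0.3906, -0.0156]
eef_rot: [-0.001, 3.141, -0.001]
ft_force: [-2.0, 1.0, 8.6]
finger_gap: 0.527
grip_force: 27.7
clock: 26.02
position: [0.4584, -0.3906, -0.0155]
eef_rot: [-0.0, 3.141, -0.001]
ft_force: [-2.2, 0.5, 8.4]
finger_gap: 0.526
grip_force: 29.3
```

The bearing is gripped across its full 47 mm. Lift and carry it to the post.

```bash
python3 -m creep '{"dp":[[0,0,0],[0,0,-0.02],[0,0,-0.06],[0,0,-0.1],[0,0,-0.1],[-0.05,-0.003,-0.1],[-0.09,-0.006,-0.1],[-0.105,-0.0069,-0.1],[-0.1086,-0.0069,-0.1],[-0.1086,-0.0069,-0.1]],"dr":[[0,0,0],[0,0,0],[0,0,0],[0,0,0],[0,0,0],[0,0,0],[0,0,0],[0,0,0],[0,0,0],[0,0,0]],"hand":[0.6,0.6,0.6,0.6,0.6,0.6,0.6,0.6,0.6,0.6]}' 60
python3 -m creep '{"dp":[[0,0,0.01],[0,0,0.014],[0,0,0.018],[0,0,0.022],[0,0,0.026],[0,0,0.029],[0,0,0.029]],"dr":[[0,0,0],[0,0,0],[0,0,0],[0,0,0],[0,0,0],[0,0,0],[0,0,0]],"hand":[0.6,0.6,0.6,0.6,0.6,0.6,0.6]}'
```

```text
clock: 27.28
position: [0.5662, -0.3971, 0.0832]
eef_rot: [0.001, -3.141, -0.001]
ft_force: [0.0, -0.1, -1.4]
finger_gap: 0.506
grip_force: 61.2
clock: 28.15
position: [0.5668, -0.3973, 0.0546]
eef_rot: [0.001, -3.141, -0.0]
ft_force: [0.1, -0.9, -0.5]
finger_gap: 0.502
grip_force: 61.2
```

```bash
python3 -m creep '{"dp":[[0,0,0.004],[0,0,0.008],[0,0,0.012],[0,0,0.016],[0,0,0.018],[0,0,0.018]],"dr":[[0,0,0],[0,0,0],[0,0,0],[0,0,0],[0,0,0],[0,0,0]],"hand":[0.6,0.6,0.6,0.6,0.6,0.6]}'
python3 -m creep '{"dp":[[0,0,0.003],[0,0,0.005],[0,0,0.0065],[0,0,0.0065]],"dr":[[0,0,0],[0,0,0],[0,0,0],[0,0,0]],"hand":[0.6,0.6,0.6,0.6]}'
```

```text
clock: 28.9
position: [0.5668, -0.3973, 0.0368]
eef_rot: [0.001, -3.141, -0.0]
ft_force: [-0.6, 0.3, -1.5]
finger_gap: 0.506
grip_force: 61.2
clock: 29.4
position: [0.5668, -0.3973, 0.0303]
eef_rot: [0.001, -3.141, -0.0]
ft_force: [0.0, -0.0, -1.2]
finger_gap: 0.503
grip_force: 61.2
```

```bash
python3 -m creep '{"dp":[[0,0,0.0006],[0,0,0.0012],[0,0,0.0018],[0,0,0.0018]],"dr":[[0,0,0],[0,0,0],[0,0,0],[0,0,0]],"hand":[0.6,0.6,0.6,0.6]}'
python3 -m creep '{"dp":[[0,0,0],[0,0,0],[0,0,0],[0,0,-0.03],[0,0,-0.08],[0,0,-0.11],[0,0,-0.11]],"dr":[[0,0,0],[0,0,0],[0,0,0],[0,0,0],[0,0,0],[0,0,0],[0,0,0]],"hand":[0.4,0.25,0.25,0.25,0.25,0.5,0.5]}' 50
```

```text
clock: 29.9
position: [0.567, -0.3974, 0.0289]
eef_rot: [-0.001, 3.141, -0.0]
ft_force: [0.1, 1.4, 4.2]
finger_gap: 0.507
grip_force: 61.7
clock: 30.78
position: [0.568, -0.3982, 0.1413]
eef_rot: [-0.001, 3.138, -0.004]
ft_force: [0.7, 0.2, 0.3]
finger_gap: 0.498
grip_force: 0.0
```

The bearing met the spacer at the expected height and is released. Now the cap.

```bash
python3 -m creep '{"dp":[[0.04,0.05,0],[0.08,0.1,0],[0.107,0.1324,0],[0.107,0.1324,0.04],[0.107,0.1324,0.09],[0.107,0.1324,0.13],[0.107,0.1324,0.143],[0.107,0.1324,0.149],[0.107,0.1324,0.149]],"dr":[[0,0,0],[0,0,0],[0,0,0],[0,0,0],[0,0,0],[0,0,0],[0,0,0],[0,0,0],[0,0,0]],"hand":[0.35,0.35,0.35,0.35,0.35,0.35,0.35,0.35,0.35]}' 50
python3 -m creep '{"dp":[[0,0,0],[0,0,0],[0,0,0],[0,0,0],[0,0,0]],"dr":[[0,0,0],[0,0,0],[0,0,0],[0,0,0],[0,0,0]],"hand":[0.45,0.55,0.65,0.7,0.7]}' 40
```

```text
clock: 31.9
position: [0.4604, -0.2653, -0.0096]
eef_rot: [-0.001, 3.141, -0.001]
ft_force: [0.1, 0.5, 0.4]
finger_gap: 0.65
grip_force: 0.0
clock: 32.52
position: [0.4603, -0.2652, -0.0095]
eef_rot: [-0.001, 3.141, -0.001]
ft_force: [-2.0, 2.3, 10.3]
finger_gap: 0.35
grip_force: 38.7
```

```bash
python3 -m creep '{"dp":[[0,0,0],[0,0,-0.02],[0,0,-0.06],[0,0,-0.1],[0,0,-0.1],[-0.04,-0.05,-0.1],[-0.08,-0.1,-0.1],[-0.1,-0.125,-0.1],[-0.1072,-0.132,-0.1],[-0.1072,-0.132,-0.1]],"dr":[[0,0,0],[0,0,0],[0,0,0],[0,0,0],[0,0,0],[0,0,0],[0,0,0],[0,0,0],[0,0,0],[0,0,0]],"hand":[0.72,0.72,0.72,0.72,0.72,0.72,0.72,0.72,0.72,0.72]}' 60
python3 -m creep '{"dp":[[0,0,0.01],[0,0,0.02],[0,0,0.027],[0,0,0.032],[0,0,0.036],[0,0,0.036]],"dr":[[0,0,0],[0,0,0],[0,0,0],[0,0,0],[0,0,0],[0,0,0]],"hand":[0.72,0.72,0.72,0.72,0.72,0.72]}'
```

```text
clock: 33.78
position: [0.5669, -0.3971, 0.088]
eef_rot: [0.0, -3.14, -0.001]
ft_force: [0.8, -0.1, -0.5]
finger_gap: 0.342
grip_force: 59.8
clock: 34.52
position: [0.567, -0.3969, 0.0534]
eef_rot: [0.001, -3.141, -0.0]
ft_force: [-0.2, -0.7, -0.7]
finger_gap: 0.341
grip_force: 59.8
```

```bash
python3 -m creep '{"dp":[[0,0,0.002],[0,0,0.004],[0,0,0.0055],[0,0,0.0055]],"dr":[[0,0,0],[0,0,0],[0,0,0],[0,0,0]],"hand":[0.72,0.72,0.72,0.72]}'
python3 -m creep '{"dp":[[0,0,0.0006],[0,0,0.0012],[0,0,0.0012]],"dr":[[0,0,0],[0,0,0],[0,0,0]],"hand":[0.72,0.72,0.72]}'
```

```text
clock: 35.02
position: [0.567, -0.3969, 0.048]
eef_rot: [0.001, -3.141, -0.0]
ft_force: [0.2, 0.4, -0.6]
finger_gap: 0.334
grip_force: 59.8
clock: 35.4
position: [0.5671, -0.3969, 0.0469]
eef_rot: [0.001, -3.142, -0.0]
ft_force: [-0.6, 0.2, -0.2]
finger_gap: 0.333
grip_force: 59.8
```

Release, rise, and move clear for a final look.

```bash
python3 -m creep '{"dp":[[0,0,0.0005],[0,0,0.0005],[0,0,0.0005],[0,0,0.0005],[0,0,0.0005],[0,0,-0.03],[0,0,-0.08],[0,0,-0.13],[0.05,0.04,-0.13],[0.09,0.09,-0.13],[0.1,0.14,-0.13],[0.1,0.2,-0.13]],"dr":[[0,0,0],[0,0,0],[0,0,0],[0,0,0],[0,0,0],[0,0,0],[0,0,0],[0,0,0],[0,0,0],[0,0,0],[0,0,0],[0,0,0]],"hand":[0.72,0.65,0.5,0.4,0.4,0.4,0.4,0.4,0.4,0.4,0.4,0.4]}' 40
python3 -m creep '{"dp":[[0,0.06,0],[0,0.12,0],[0,0.18,0],[0,0.24,0],[0,0.3,0],[0,0.36,0],[0,0.36,0]],"dr":[[0,0,0],[0,0,0],[0,0,0],[0,0,0],[0,0,0],[0,0,0],[0,0,0]],"hand":[0.4,0.4,0.4,0.4,0.4,0.4,0.4]}'
python3 - <<'E'
from h import *
im=eyes.camera('scene');im2=eyes.camera('top')
a=cv2.resize(im[110:230,210:310+20],None,fx=5,fy=5,interpolation=2)[:,200:];b=cv2.resize(im2[120:240,250:330+20],None,fx=4,fy=5,interpolation=2)
a=cv2.resize(im[120:220,240:340],None,fx=4,fy=4,interpolation=2);b=cv2.resize(im2[140:240,250:350],None,fx=4,fy=4,interpolation=2)
cv2.imwrite('pics/f1.png',np.hstack([a,b])[:,:,::-1])
print(px('scene',(.567,-.397,.078))*4-[960,480],px('top',(.567,-.397,.078))*4-[600,560])
E
```

```text
clock: 36.9
position: [0.4655, -0.1957, 0.1772]
eef_rot: [0.002, 3.141, -0.0]
ft_force: [1.2, -0.3, 0.4]
finger_gap: 0.604
grip_force: 0.0
clock: 37.78
position: [0.4664, 0.1665, 0.1768]
eef_rot: [-0.008, 3.142, 0.001]
ft_force: [-0.2, -0.3, -0.4]
finger_gap: 0.601
grip_force: 0.0
[229.72088742 185.65313725] [679.20252868 158.77887346]
```

View pics/f1.png

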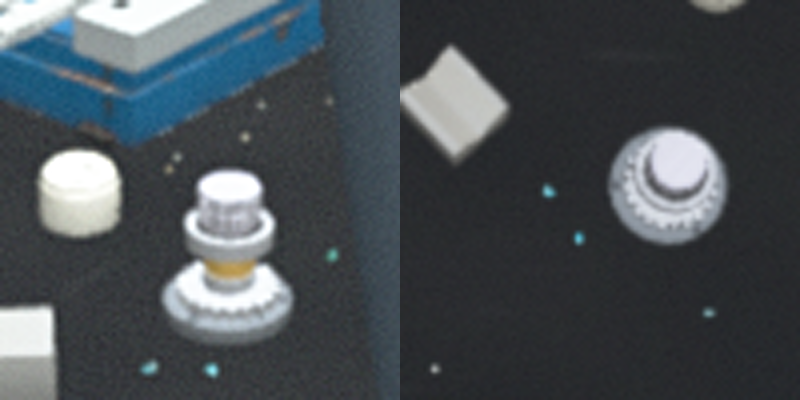

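The left crop (scene camera) shows gear, brass spacer, bearing and cap stacked level at about (230,190–320). The cap's top is at the predicted pixel (230,186), and the V block is where it was. I'll hand in.

```bash
python3 -c "
from bench import workorder
print(workorder.job_done())"
```

```text
the job is handed in; nothing more can be done
None
```

The shaft set is built on the post in the order asked (gear hub up, brass spacer, bearing, cap), each part lying flat and released, with the V block and tape not touched; the job was handed in at about 38 s.

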